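# Renew the sleeve in the pump stand's foot and stand the post in it

## Task

The foot of the bench pump stand needs its new blue sleeve: press it into the bore, lead-in end first, until its shoulder sits flush on the machined face all round, and let go of it. Then take the plain post with the black cap out of the rack and lower it gently into the sleeve, all the way down, without letting it drop. Leave the hooked rod, the worn sleeve and everything else as they are.

Things in the scene. Friction and masses are not known exactly. Their poses are not given: they have to be found in the camera images.
- stand_foot: Foot of the bench pump stand, heavy and screwed down: it does not move. Grey plate 120 x 100 x 12 mm with four screws, on it a round upright boss 64 mm in diameter up to 58 mm, flared at its root, with a bare machined ring as its top face. Origin: centre of the underside, on the bore's axis; z up.
- foot_mouth (a point): Centre of the bore's mouth, level with the machined face, 58 mm above the trolley top. Bore 33.5 mm in diameter, chamfered to 38 mm at its edge. Four sprung steel lugs in it grip the sleeve by friction: it enters freely for about 17 mm, the last 17 mm need a steady straight push that rises to 10 to 16 N, and it stays where the push ends.
- foot_floor (a point): Centre of the closed bottom of the bore, 44 mm below the mouth, 14 mm above the trolley top; the post ends up standing on it.
- new_sleeve: New sleeve, blue plastic, 45 g: body 32 mm in diameter, 34 mm long, its lead-in end tapered to 28 mm; above it the shoulder, 44 mm in diameter, 10 mm thick (44 mm high in all); through hole 21.8 mm, widened to 27 mm at the shoulder's top. Stands on the trolley top, lead-in end down. Origin: centre of the lead-in end's face; z points to the shoulder.
- shoulder_underside (a point): Centre of the new sleeve at the underside of its shoulder, 34 mm from its origin along z; this face must come to rest on the machined face.
- pump_post: The plain post, 200 g: bright steel tube 20 mm in diameter, end chamfered, with a smooth black cap 22 mm in diameter over its top 30 mm; 170 mm long. It stands upright in one of the rack's two holes, its lower end 8 mm above the trolley top. Origin: centre of its lower end; z up along the post.
- post_cap (a point): Centre of the post's black cap, the place to grip it: 155 mm from the post's origin along z, 15 mm below its top.
- rod_rack: Dark grey rack block 170 x 56 x 45 mm on a black rubber base (178 x 64 mm), fixed; two round holes 22 mm in diameter and 37 mm deep, 50 mm either side of its centre along its x axis. The post stands in one, the hooked rod in the other. Origin: centre of the underside.
- hook_rod: Not to be touched: a longer steel rod (20 mm in diameter, 185 mm) ending in two small upturned wire hooks, 64 mm across and up to 193 mm along it, in the rack's other hole. Origin: centre of its lower end.
- worn_sleeve: Not to be touched: the old brown sleeve, of the new one's shape and size, standing upside down on its shoulder in the open. Origin: centre of its lead-in end's face, now 44 mm above the trolley top.
- kidney_dish: Empty steel kidney dish, 110 x 208 x 36 mm, at the back. Origin: centre of the underside.
- gel_bottle: Gel bottle, 49 mm in diameter, 172 mm tall, at the back. Origin: centre of the underside.
- carton: Small white and green carton, 36 x 60 x 36 mm, at the back. Origin: centre of the underside.
- vial: Small vial with a blue cap, 27 mm in diameter, 48 mm tall, at the back. Origin: centre of the underside.
- notepad: Notepad lying flat, 106 x 76 x 10 mm, at the front. Origin: centre of the underside.
There are look-alikes about, which are no part of the job. Of the things that look like the pump_post, the largest one is meant.

How it is judged (in metres and radians):
On the way:
1. The new sleeve is pressed fully home, its shoulder flush on the foot's machined face, and let go, while the post is still away from the foot (z of shoulder_underside in the frame of foot_mouth between -0.003 and 0.0015 m and horizontal distance between shoulder_underside and foot_mouth below 0.002 m and angle between new_sleeve's own z axis and vertical below 0.035 rad and contact force between the fingers and new_sleeve below 0.3 N and horizontal distance between pump_post and stand_foot above 0.08 m), for 0.2 s.
At the end, for the whole second after the job is handed in: The sleeve's shoulder lies on the foot's machined face (gap under 1.5 mm, centred within 2 mm, tilt under 2 degrees) and the post stands in it on the bore's floor (gap under 3 mm, centred within 4 mm, tilt under 4.5 degrees), both at rest (z of shoulder_underside in the frame of foot_mouth between -0.003 and 0.0015 m and horizontal distance between shoulder_underside and foot_mouth below 0.002 m and angle between new_sleeve's own z axis and vertical below 0.035 rad and z of pump_post in the frame of foot_floor below 0.003 m and horizontal distance between pump_post and foot_floor below 0.004 m and angle between pump_post's own z axis and vertical below 0.08 rad and linear speed of each of pump_post, new_sleeve below 0.02 m/s); the robot touches nothing.
It fails at once if The post drops or is rammed into the sleeve (faster than 0.35 m/s inside it) (horizontal distance between pump_post and foot_floor below 0.015 m and z of pump_post in the frame of foot_floor below 0.05 m and linear speed of pump_post above 0.35 m/s).
It fails at once if The hooked rod is lifted, knocked or moved by more than 15 mm (distance of hook_rod from where it was at the start of the episode above 0.015 m).
It fails at once if The worn sleeve, kidney dish, gel bottle, carton, vial or notepad is moved by more than 30 mm (distance of any of worn_sleeve, kidney_dish, gel_bottle, carton, vial, notepad from where it was at the start of the episode above 0.03 m).
It also fails if it takes over 58 s, if anything falls off the work surface, if the arm or the gripper's body presses on something with over 40 N, if the wrist force passes 120 N, or if a joint passes its speed limit or range.

## Robot

A 6-joint arm with a two-finger parallel gripper is mounted at the origin on a cart in front of the work surface, level with it; the furniture and walls round the work are solid. World frame = base frame: x ahead of the robot, y to its left, z up, the work surface at z = 0. Lengths are in mm, angles in rad, forces in N, time in s.
With the tool pointing down it reaches from about 400 to 825 mm from the base axis. Payload 7 kg.
Tool frame: the origin (TCP) lies at the very end of the fingers, on their centre line; the grasp point (between the pads) lies 19 mm behind it; z points along the fingers, y is the line along which they close (so a half turn about z gives the same grasp; the last joint's range is limited). The gripper opens to 88 mm and grips with 3 to 60 N. Pads are 19 mm wide; open, the fingers measure 130 mm over their backs; the gripper's body (78 mm by 193 mm) begins 47 mm behind the grasp point.
Start: joints at [-0.876, 0.359, 0.012, 0, -1.224, -0.288], TCP at [267.051, -619.902, 194.061] pointing down, gripper open.
Joint ranges: [-3.07, 3.07], [-1.43, 2.12], [-1.02, 1.25], [-3.03, 1.67], [-3.05, -0], [-3.03, 3.03]. Speed limits (rad/s): [2.39, 2.39, 3.01, 3.14, 3.14, 3.14].

## Interface

Orientations are given as a unit quaternion [x, y, z, w].
In Python, from plant import bot gives the robot as it stands. Calls block until the motion is done:
- bot.move_ptp(position, orientation): joint-space move of the TCP to a pose.
- bot.line_to(position, velocity=150, ori=None): straight line of the TCP; ori=None keeps the orientation; velocity is the mean speed in mm/s.
- bot.move_joints(angles): joint-space move.
- bot.move_gripper(opening, force=None): finger opening in mm; force is the grip in N (None keeps the last); returns when the fingers have stopped.
- bot.pause(seconds).
- bot.solve_ik(position, orientation): joint angles nearest the present ones, or None.
- bot.read_state(): the state.
- bot.camera(name): name is "side" or "top"; returns the picture (480x640x3 uint8, red, green, blue); there is no depth.
- bot.get_calibration(name): a dict with "fx", "fy", "cx", "cy" (pixels), "view" (4x4, takes a point from world to camera coordinates). Camera axes: x right, y up, looking along -z (the intrinsics and any distortion apply to the point x, -y, -z); pixel columns grow to the right and rows downward; lengths in mm; the calibration is good to about 2 mm. A picture is of the moment at which its call begins. get_calibration takes no time and is no camera call.
A pose or a line that the arm cannot do raises bot.Unreachable and nothing moves.
- bot.close_job(): hands the job in; it is judged then, once.
The state is a dict: "t": time; "joint_pos": joint angles; "qvel": joint speeds; "tau": joint torques, N m; "tcp_pos": TCP position; "eef_rot": TCP orientation; "contact_force": force on the tool from outside, world axes, zero at the start; "moment": the same for the moment, N m; "width": finger opening in mm; "finger_force": force on a finger pad.
Only numpy, scipy, OpenCV 4.12 (cv2) and the standard library are available. Lean on these libraries where they do the work, as an engineer would, in place of code of your own. Each camera call takes 0.05 s, during which the arm holds its last target. There are 200 camera calls.

## Working session

There is one attempt and no reset: what is moved stays moved. The work goes in short steps, each a Python script; the robot and the scene stay as the last script left them, time stands still between calls to the robot, and variables do not carry over. Pictures are saved under pics/ and viewed, at most 10 in all, crops included, and the job is handed in when it is done.

```bash
ls; mkdir -p pics
python3 - <<'E'
from plant import bot
import cv2,numpy as np
np.set_printoptions(precision=3,suppress=True)
for n in("side","top"):
    im=bot.camera(n); cv2.imwrite(f"pics/{n}0.png",im[...,::-1]); print(n,bot.get_calibration(n))
s=bot.read_state(); print(s)
E
```

```text
pics
side {'fx': 443.6404827381476, 'fy': 443.6404827381476, 'cx': 315.7008018568506, 'cy': 240.24194966554495, 'view': array([[  -0.869,   -0.494,    0.011,  467.172],
       [   0.252,   -0.425,    0.87 , -247.935],
       [  -0.425,    0.759,    0.494, -667.984],
       [   0.   ,    0.   ,    0.   ,    1.   ]])}
top {'fx': 451.9488781455707, 'fy': 451.9488781455707, 'cx': 314.8404913097483, 'cy': 235.46093657955782, 'view': array([[   -0.006,    -1.   ,     0.001,   -16.922],
       [    0.997,    -0.006,     0.073,  -574.747],
       [   -0.073,     0.001,     0.997, -1202.656],
       [    0.   ,     0.   ,     0.   ,     1.   ]])}
{'t': 0.1, 'joint_pos': array([-0.876,  0.359,  0.011, -0.   , -1.224, -0.288]), 'qvel': array([-0.001, -0.002,  0.001,  0.002,  0.   ,  0.002]), 'tau': array([ -0.003, -58.416,  29.375,   7.015,   0.01 ,  -0.   ]), 'tcp_pos': array([ 266.87 , -619.5  ,  193.212]), 'eef_rot': array([-0.202,  0.979,  0.001, -0.   ]), 'contact_force': array([-0.378,  0.28 ,  0.143]), 'moment': array([-0.045,  0.044, -0.05 ]), 'finger_force': 0.0, 'width': 87.6980860601958}
```

View pics/side0.png

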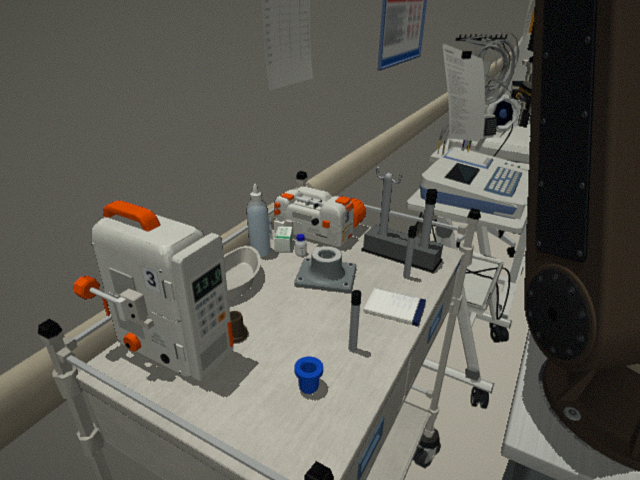

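View pics/top0.png

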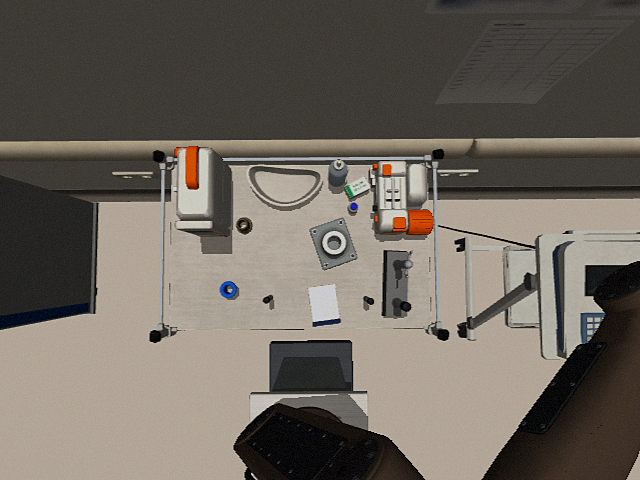

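The side view shows the sleeve at (309,375), the foot at (327,262), the rack with the post's cap at (431,197), and the smaller look-alikes at (355,320) and (411,250). In the top view the sleeve is at (229,290), the foot at (334,243), the post's cap at (405,306), the hooked rod at (407,264) and the worn sleeve at (244,226). I'll enlarge both pictures.

Run:
```python
import cv2,numpy as np
t=cv2.imread("pics/top0.png"); s=cv2.imread("pics/side0.png")
def c(im,x,y,w,h,k): return cv2.resize(im[y:y+h,x:x+w],None,fx=k,fy=k,interpolation=cv2.INTER_CUBIC)
# top: sleeve | foot | rack
A=np.hstack([c(t,205,265,50,50,5),c(t,305,213,55,60,5)[:250],c(t,375,265,55,60,5)[:250]])
B=np.hstack([c(s,285,345,50,60,5),c(s,292,235,70,60,5),c(s,415,180,35,60,5)])
w=max(A.shape[1],B.shape[1])
p=lambda I:np.pad(I,((0,0),(0,w-I.shape[1]),(0,0)))
o=np.vstack([p(A),p(B)]); 
print(o.shape); cv2.imwrite("pics/crop1.png",o)
```

```text
(550, 800, 3)
```

View pics/crop1.png

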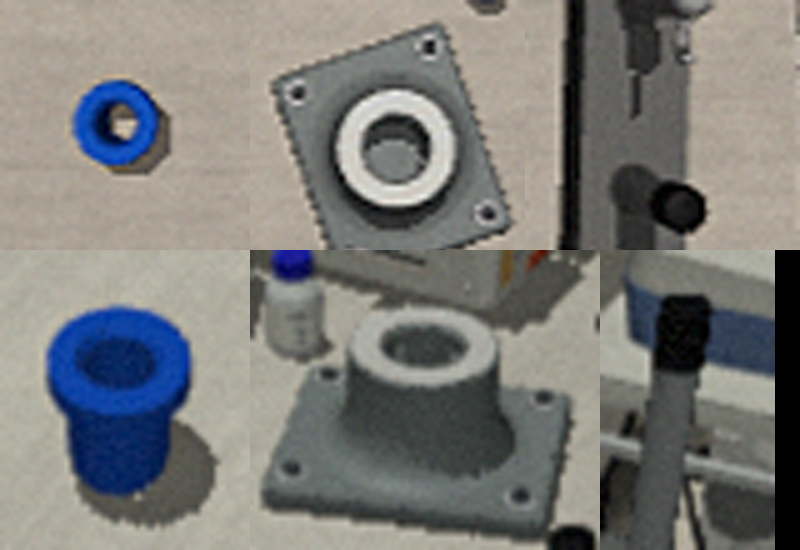

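Readings, as full-image pixels (top / side):

| Point | Top | Side |
|---|---|---|
| Sleeve shoulder top | (227.6,289.2) | (308.3,365.8) |
| Machined ring | (333.7,242.3) | (326.3,254.3) |
| Post cap top | (406,306.6) | (431.6,190.2) |

I'll triangulate these and check them against the known heights.

```bash
cat > h.py <<'E'
from plant import bot
import cv2,numpy as np
from scipy.optimize import least_squares
np.set_printoptions(precision=2,suppress=True)
C={n:bot.get_calibration(n) for n in("side","top")}
def proj(n,p):
    c=C[n]; q=c["view"]@np.append(p,1.); return np.array([c["cx"]+c["fx"]*q[0]/-q[2],c["cy"]-c["fy"]*q[1]/-q[2]])
def at_z(n,uv,z): # pixel -> world at height z
    return np.append(least_squares(lambda p:proj(n,[*p,z])-uv,[600,0]).x,z)
def tri(ut,us):
    r=least_squares(lambda p:np.r_[proj("top",p)-ut,proj("side",p)-us],[600,0,50]); return r.x,r.fun
def down(yaw): # tool z down, tool y at angle yaw from world y
    from scipy.spatial.transform import Rotation as R
    return (R.from_euler("z",yaw)*R.from_quat([0,1,0,0])).as_quat()
E
cat > m.py <<'E'
from h import *
for k,ut,us,z in(("sleeve",(227.6,289.2),(308.3,365.8),44),("foot",(333.7,242.3),(326.3,254.3),58),("post",(406,306.6),(431.6,190.2),178)):
    p,f=tri(ut,us); print(k,p,f,"top@z",at_z("top",ut,z),"side@z",at_z("side",us,z),np.hypot(*p[:2]))
t=cv2.imread("pics/top0.png"); s=cv2.imread("pics/side0.png")
def ell(mask,box,n,z,k):
    m=np.zeros(mask.shape,np.uint8); x,y,w,h=box; m[y:y+h,x:x+w]=mask[y:y+h,x:x+w]
    cs=max(cv2.findContours(m,cv2.RETR_EXTERNAL,cv2.CHAIN_APPROX_NONE)[0],key=cv2.contourArea)
    e=cv2.fitEllipse(cv2.convexHull(cs)); print(k,n,np.array(e[0]),np.array(e[1]),at_z(n,e[0],z))
b=lambda i:(i[...,0]>1.7*i[...,2].astype(float)+30)
w=lambda i,T:(i.min(2)>T)
ell(b(t),(205,265,50,50),"top",44,"sleeve")
ell(w(t,165),(318,226,32,34),"top",58,"foot")
for T in(130,145):ell(w(s,T),(308,244,36,36),"side",58,"foot")
# rail heights: corner caps top right front, side view same cap (474,215)?; hook tip, lookalikes
print("cap post", tri((442,334),(474,213)), "hook", tri((410,263),(389,177)))
print("lookalikes",tri((266,298),(355.5,293)),tri((368,299.5),(411,229)))
print(bot.read_state()["tcp_pos"], [bot.solve_ik([*at_z("top",(406,306.6),178)[:2],240],down(a)) for a in(0,.3)])
E
python3 m.py
```

```text
sleeve [431.76 209.89  44.49] [ 0.13  0.25 -0.16 -0.01] top@z [432.4  210.34  44.  ] side@z [431.79 209.37  44.  ] 480.0786854273964
foot [552.91 -69.94  57.04] [ 0.16  0.31 -0.28 -0.02] top@z [553.68 -69.49  58.  ] side@z [551.65 -68.78  58.  ] 557.317902235479
post [ 394.57 -232.09  177.33] [ 0.14  0.43 -0.4   0.  ] top@z [ 395.62 -231.66  178.  ] side@z [ 393.47 -230.94  178.  ] 457.765674180299
sleeve top [227.85 289.17] [16.11 16.77] [432.48 209.69  44.  ]
foot top [333.8  242.16] [22.7  22.82] [554.04 -69.75  58.  ]
foot side [322.75 252.85] [15.71 52.28] [560.83 -70.11  58.  ]
foot side [320.69 252.23] [16.43 39.79] [565.79 -70.14  58.  ]
cap post (array([ 318.09, -336.31,   99.84]), array([ 0.27,  1.09, -1.  ,  0.03])) hook (array([ 494.96, -242.93,  182.56]), array([ 0.35,  0.88, -0.89, -0.02]))
lookalikes (array([410.53,  99.9 , 118.24]), array([ 0.56,  1.24, -0.88, -0.04])) (array([ 405.66, -151.05,  119.96]), array([ 0.42,  1.19, -1.03, -0.01]))
[ 266.87 -619.5   193.21] [array([-0.1 , -0.04, -0.37,  0.  , -1.24, -1.47]), array([-0.1 , -0.04, -0.37,  0.  , -1.24, -1.17])]
```

Both cameras agree within about 2 mm, and the triangulated heights (44.5, 57.0 and 177.3 mm) match the given 44, 58 and 178. I'm moving to grip the sleeve by its shoulder, with the fingers closing along x.

```bash
cat >> h.py <<'E'
SL=np.array([432.,209.9]); FT=np.array([552.8,-69.6]); PO=np.array([394.6,-231.8])
def st(tag=""):
    s=bot.read_state(); print(tag,round(s["t"],2),s["tcp_pos"],"F",s["contact_force"],"w",round(s["width"],2),"ff",round(s["finger_force"],1)); return s
def shot(n,f,x,y,w,h,k):
    im=bot.camera(n)[y:y+h,x:x+w,::-1]; cv2.imwrite(f"pics/{f}.png",cv2.resize(im,None,fx=k,fy=k,interpolation=cv2.INTER_CUBIC))
E
python3 - <<'E'
from h import *
Q=down(np.pi/2)
for p in([*SL,36],[*FT,60],[*FT,200]): print(bot.solve_ik(p,Q),bot.solve_ik(p,down(-np.pi/2)))
p=bot.read_state()["tcp_pos"]; bot.line_to([p[0],p[1],330],velocity=250)
bot.move_ptp([*SL,200],Q); st("above")
bot.line_to([*SL,70]); bot.line_to([*SL,36.5],velocity=60); st("at")
bot.move_gripper(40,force=45); st("gripped")
E
```

```text
[ 0.86  0.21 -0.61  0.   -0.75 -0.86] [ 0.86  0.21 -0.61  0.   -0.75  2.28]
[ 0.23  0.29 -0.42  0.   -0.85 -0.23] [ 0.23  0.29 -0.42  0.   -0.85  2.92]
[ 0.23  0.16 -0.24  0.   -1.17 -0.23] [ 0.23  0.16 -0.24  0.   -1.17  2.92]
above 3.79 [432.32 209.54 200.06] F [ 0.05 -0.25  0.17] w 87.86 ff 0.0
at 5.52 [432.07 209.9   36.39] F [ 0.37 -0.45  1.19] w 87.81 ff 0.0
gripped 6.47 [432.01 209.93  36.51] F [-0.09 -1.17  0.09] w 39.79 ff 0.0
```

The fingers closed to 39.8 mm with no force, so the 44 mm shoulder isn't held. I'll look.

Run:
```python
from h import *
a=bot.camera("side"); b=bot.camera("top")
c=lambda im,x,y,w,h,k: cv2.resize(im[y:y+h,x:x+w,::-1],None,fx=k,fy=k,interpolation=cv2.INTER_CUBIC)
cv2.imwrite("pics/g1.png",np.hstack([c(a,250,310,100,100,4),c(b,180,240,100,100,4)]))
```

```text
(no output)
```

View pics/g1.png

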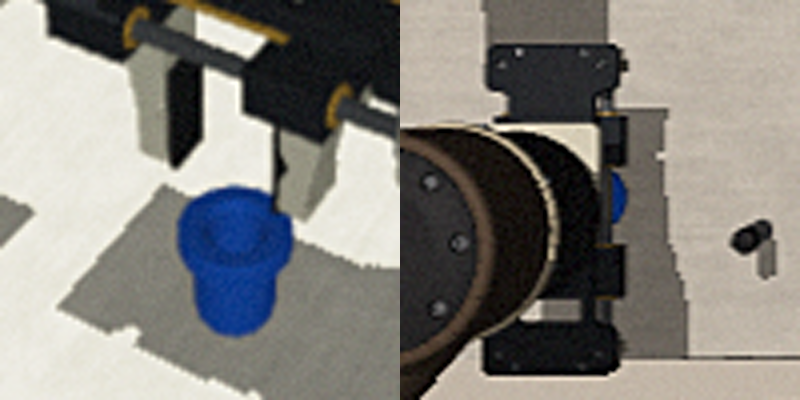

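The fingertips hang above and beyond the shoulder, at about (291,351) and (324,364) in the side image, and the sleeve hasn't moved. I'll compare the tip pixels with where the reported TCP should project.

Run:
```python
from h import *
st()
for z in (36.5,50,60):
  print(z,[proj("side",[432+sx*d,210+sy*9.5,z]) for sx in(1,-1) for d in(20,41) for sy in(1,-1)])
# observed tip corners (side): left finger outer/near, near/inner, inner/far ; right finger same
obs=np.array([[140,158],[170,168],[203,138],[280,208],[302,218],[335,185]])/4+[250,310]-.4; print(obs)
# blue centre now
for n in("side","top"):
  i=bot.camera(n).astype(float); m=(i[...,2]>1.7*i[...,0]+30)
  if n=="side": m[:340]=0;m[:,:280]=0;m[410:]=0;m[:,350:]=0; y,x=np.nonzero(m); print(x.min(),x.max(),y.min(),y.max(),x.mean(),y.mean())
i=cv2.imread("pics/side0.png").astype(float); m=(i[...,0]>1.7*i[...,2]+30);m[:340]=0;m[:,:280]=0;m[410:]=0;m[:,350:]=0; y,x=np.nonzero(m); print(x.min(),x.max(),y.min(),y.max(),x.mean(),y.mean())
```

```text
6.57 [432.   209.89  36.49] F [ 0.13 -0.45 -0.64] w 39.98 ff 0.0
36.5 [array([293.47, 368.71]), array([299.97, 360.83]), array([281.93, 363.61]), array([288.58, 355.94]), array([316.33, 378.81]), array([322.5 , 370.52]), array([328.8 , 384.33]), array([334.79, 375.81])]
50 [array([293.34, 362.2 ]), array([299.91, 354.39]), array([281.69, 357.14]), array([288.41, 349.53]), array([316.43, 372.24]), array([322.66, 364.01]), array([329.04, 377.72]), array([335.08, 369.26])]
60 [array([293.25, 357.3 ]), array([299.86, 349.53]), array([281.51, 352.26]), array([288.28, 344.7 ]), array([316.51, 367.28]), array([322.78, 359.1 ]), array([329.21, 372.74]), array([335.3 , 364.32])]
[[284.6  349.1 ]
 [292.1  351.6 ]
 [300.35 344.1 ]
 [319.6  361.6 ]
 [325.1  364.1 ]
 [333.35 355.85]]
295 322 357 393 308.2239382239382 373.7516087516087
295 322 357 393 308.48721227621485 373.27237851662403
```

The columns match but the rows are about 17 px high, so the tips seem to be roughly 30 mm above the reported TCP height. I'll open the fingers, lower them a little with a force guard, and view with the expected tip corners marked.

Run:
```python
from h import *
bot.move_gripper(60)
for z in(30,24): bot.line_to([*SL,z],velocity=40); s=st()
s=bot.read_state(); im=bot.camera("side")[...,::-1].copy(); x0,y0,k=255,310,6
im=cv2.resize(im[y0:y0+95,x0:x0+115],None,fx=k,fy=k,interpolation=cv2.INTER_CUBIC)
p=s["tcp_pos"]
for dz,col in((0,(0,0,255)),(30,(0,255,0))):
  for sx in(1,-1):
    for sy in(1,-1):
      u=(proj("side",p+[sx*s["width"]/2,sy*9.5,dz])-[x0,y0]+.4)*k; cv2.circle(im,tuple(int(a) for a in u),4,col,1)
cv2.imwrite("pics/g2.png",im)
```

```text
7.58 [431.75 209.61  29.56] F [ 0.96 -0.16 -0.58] w 60.11 ff 0.0
 7.88 [431.81 209.68  23.67] F [ 0.33 -0.05  0.66] w 59.96 ff 0.0
```

View pics/g2.png

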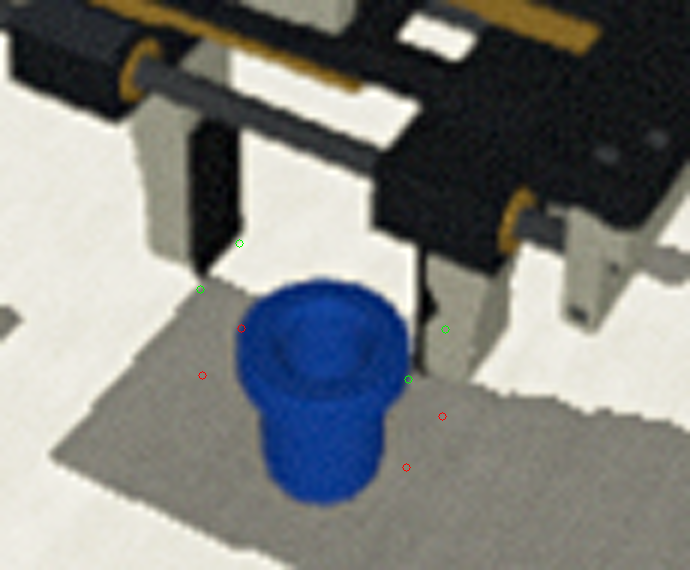

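The actual tips lie near the green markers (TCP + 30 mm) or a bit higher: left inner tip (202,275), right inner tip (418,373) in the crop. I'll fit the offset, descend by it with the force guarded, and close.

Run:
```python
from h import *
p=bot.read_state()["tcp_pos"]; L=np.array([255+202/6-.4,310+275/6-.4]); R=np.array([255+418/6-.4,310+373/6-.4])
f=lambda d:np.r_[proj("side",p+d+[30,9.5,0])-L,proj("side",p+d+[-30,9.5,0])-R]
r=least_squares(f,[0,0,30]); print(r.x,r.fun)
r=least_squares(lambda z:f([0,0,z[0]]),[30]); dz=r.x[0]; print(dz,r.fun)
for z in(16,10,6,37-dz):
    bot.line_to([*SL,z],velocity=40); s=st()
    if np.linalg.norm(s["contact_force"])>6: print("stop");break
else:
    bot.move_gripper(40,force=45); st("grip")
```

```text
[-11.13  15.6   52.73] [-0.16  0.37  0.15 -0.35]
33.579574732958584 [-0.53  0.66 -1.7  -0.68]
 8.28 [431.78 209.64  15.65] F [ 0.67  0.25 -0.73] w 59.89 ff 0.0
 8.57 [431.79 209.67   9.67] F [0.41 0.28 1.06] w 60.0 ff 0.0
 8.82 [431.85 209.75   5.75] F [-0.67  0.7   0.71] w 59.93 ff 0.0
 9.07 [431.93 209.81   3.28] F [ 0.31 -0.49  0.07] w 60.12 ff 0.0
grip 9.57 [432.01 209.96   3.51] F [-1.33  0.97  0.46] w 42.08 ff 45.0
```

Grip force is 45 N at 42 mm. I'll lift, carry the sleeve above the foot and check how it hangs.

Run:
```python
from h import *
Q=down(np.pi/2)
bot.line_to([*SL,30],velocity=80); st("lift")
bot.line_to([*SL,150],velocity=200); st("lift2")
bot.line_to([*FT,150],velocity=220); 
bot.line_to([*FT,75],velocity=120); bot.pause(.2); s=st("over")
im=bot.camera("side")[...,::-1]; x0,y0,k=270,180,6
im=cv2.resize(im[y0:y0+100,x0:x0+110],None,fx=k,fy=k,interpolation=cv2.INTER_CUBIC)
cv2.imwrite("pics/g3.png",im)
```

```text
lift 10.05 [432.   210.02  30.09] F [-0.72 -0.11 -0.72] w 42.04 ff 45.0
lift2 10.8 [431.2  209.37 148.63] F [ 0.28  0.67 -1.23] w 42.17 ff 45.0
over 13.31 [553.39 -69.47  75.86] F [ 0.79  0.16 -0.11] w 42.05 ff 45.0
```

View pics/g3.png

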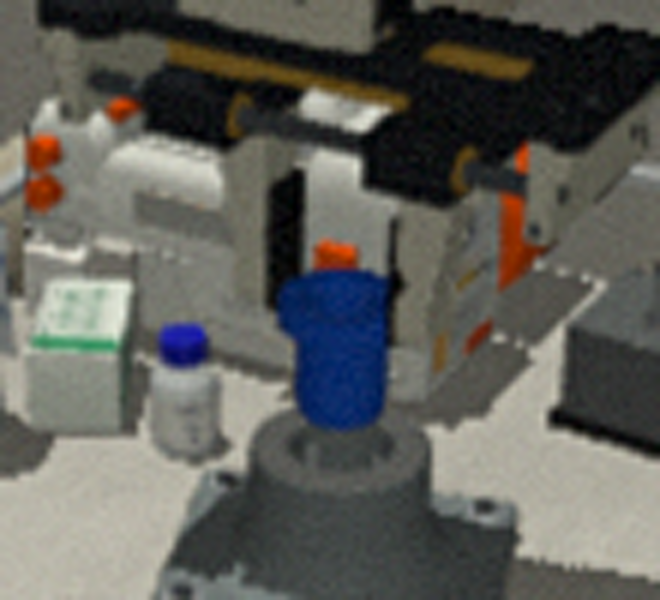

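The sleeve hangs upright, with its lead-in end centred over the bore: sleeve axis at column ~342, ring centre at ~340 in the crop, and the rows fit a 14 mm gap. I'll insert it stepwise, watching the forces.

```bash
cat >> h.py <<'E'
def press(xy,zs,v,fmax,lat=15):
    for z in zs:
        bot.line_to([*xy,z],velocity=v); s=bot.read_state(); F=s["contact_force"]; print(round(s["t"],2),s["tcp_pos"],F,round(s["width"],2))
        if abs(F[2])>fmax or np.hypot(*F[:2])>lat: print("STOP"); return False
    return True
E
python3 - <<'E'
from h import *
press(FT,[66,60,55,50,46,43,40],50,12,10)
E
```

```text
13.69 [552.35 -69.72  65.46] [ 0.52 -0.58 -0.29] 41.85
13.96 [552.45 -69.65  59.51] [-0.13 -0.27 -0.56] 41.99
14.21 [552.54 -69.65  54.63] [ 0.5  -0.3  -1.33] 41.77
14.46 [552.71 -69.69  49.7 ] [ 0.57 -0.91 -1.34] 41.78
14.71 [553.01 -69.69  45.84] [ 1.08 -0.93 -1.  ] 42.07
14.96 [553.12 -69.59  42.85] [ 2.84 -2.04 -2.73] 41.95
15.21 [552.96 -69.53  39.53] [ 5.05 -2.28 -6.19] 41.88
```

It has entered the lugs cleanly. I'll push on with the grip.

Run:
```python
from h import *
press(FT,[38,36,34,32,30.5],30,30,20)
```

```text
15.46 [553.25 -69.7   38.13] [ 4.48 -3.79 -2.66] 42.05
15.71 [553.26 -69.68  36.42] [ 3.01 -3.99  1.24] 41.74
15.96 [553.35 -69.59  34.56] [ 2.88 -2.61  5.15] 42.15
16.21 [553.29 -69.58  32.55] [ 1.02 -2.43  5.47] 42.24
16.46 [553.25 -69.65  31.23] [ 1.23 -2.55  7.79] 42.01
```

Run:
```python
from h import *
press(FT,[29.5,28.5,27.5,26.5,25.5],20,24,20)
```

```text
16.71 [553.29 -69.72  30.38] [ 0.32 -4.33  9.24] 41.77
16.96 [553.28 -69.76  29.5 ] [ 0.19 -4.11  9.72] 41.99
17.21 [553.28 -69.76  28.51] [-0.55 -2.61 10.21] 42.22
17.46 [553.28 -69.82  27.58] [ 0.74 -3.18 11.53] 42.1
17.71 [553.33 -69.96  27.24] [-2.56 -3.41 16.85] 41.84
```

Force is rising at z ≈ 27.3, where seating was expected (27.5). I'll push a little further to confirm the stop, release, then press the top with closed fingers as a check.

Run:
```python
from h import *
press(FT,[24.5,23.5],20,32,20)
bot.move_gripper(62); st("open")
bot.line_to([*FT,75],velocity=120); bot.move_gripper(0); st("closed")
press(FT,[50,44,40],60,12,15) and press(FT,[39,38,37,36,35,34,33,32,31,30,29],20,20,15)
```

```text
17.96 [553.4  -69.93  27.15] [-6.09 -2.63 25.73] 42.18
18.21 [553.43 -69.97  27.05] [-8.97 -0.61 35.53] 42.2
STOP
open 18.81 [557.54 -68.91  25.94] F [ 8.72 -1.5  10.21] w 61.73 ff 5.2
closed 20.5 [552.82 -69.58  75.01] F [0.49 0.66 0.46] w 0.29 ff 0.0
21.07 [552.65 -69.66  49.64] [-0.46  0.22  0.3 ] 0.35
21.32 [552.57 -69.63  43.71] [ 0.77 -0.58  0.91] 0.15
21.57 [552.61 -69.61  39.79] [-0.61  0.6  -0.05] 0.83
21.82 [552.8  -69.6   39.01] [-0.13  0.    0.1 ] 0.15
22.07 [552.75 -69.6   37.97] [ 0.05 -0.75 -0.95] -0.24
22.32 [552.71 -69.62  36.92] [-0.26 -0.26  0.02] 0.36
22.57 [552.72 -69.61  35.9 ] [-0.2  -0.64 -0.16] 0.44
22.82 [552.97 -69.6   35.17] [-0.49  0.06  1.67] 0.62
23.07 [553.07 -69.65  34.88] [-2.17  0.72  9.11] 0.26
23.32 [553.15 -69.66  34.7 ] [-5.64  1.2  17.12] 0.91
23.57 [553.25 -69.68  34.54] [-8.28  3.71 25.82] 0.18
STOP
```

The closed fingers meet the shoulder top at 35.0 and the force climbs without motion, so the sleeve is seated; this also fixes the tip offset at +33 mm. Next I fetch the post, closing along y and away from the hooked rod.

Run:
```python
from h import *
OFF=33; Q0=down(0)
bot.line_to([*FT,80],velocity=120); 
s=bot.camera("side"); cv2.imwrite("pics/seated.png",s[...,::-1])
bot.line_to([*FT,195],velocity=220)
bot.line_to([*PO,195],velocity=200,ori=Q0); bot.move_gripper(60); st("above post")
if press(PO,[160,150],100,6,6) and press(PO,[140,130,120,148-OFF],60,6,6):
    bot.move_gripper(10,force=40); st("grip")
a=bot.camera("side")[...,::-1]
c=lambda im,x,y,w,h,k: cv2.resize(im[y:y+h,x:x+w],None,fx=k,fy=k,interpolation=cv2.INTER_CUBIC)
cv2.imwrite("pics/p1.png",np.hstack([c(s[...,::-1],290,230,75,100,5),c(a,375,160,85,100,5)]))
```

```text
above post 27.66 [ 394.61 -231.8   195.01] F [0.83 0.17 0.38] w 59.61 ff 0.0
28.16 [ 394.68 -231.95  160.18] [0.78 0.45 0.53] 59.74
28.41 [ 394.53 -231.82  150.23] [-0.32 -0.56  0.65] 60.3
28.73 [ 394.33 -231.77  139.73] [-0.13 -0.07  0.41] 59.87
29.04 [ 394.21 -231.73  129.5 ] [-0.17  0.18  0.42] 60.07
29.36 [ 394.22 -231.73  119.51] [ 0.07 -0.56  0.43] 59.93
29.61 [ 394.37 -231.77  114.71] [-0.27  0.03  0.13] 59.63
grip 30.32 [ 394.63 -231.87  115.03] F [ 0.65 -0.27 -0.06] w 21.46 ff 40.0
```

View pics/p1.png

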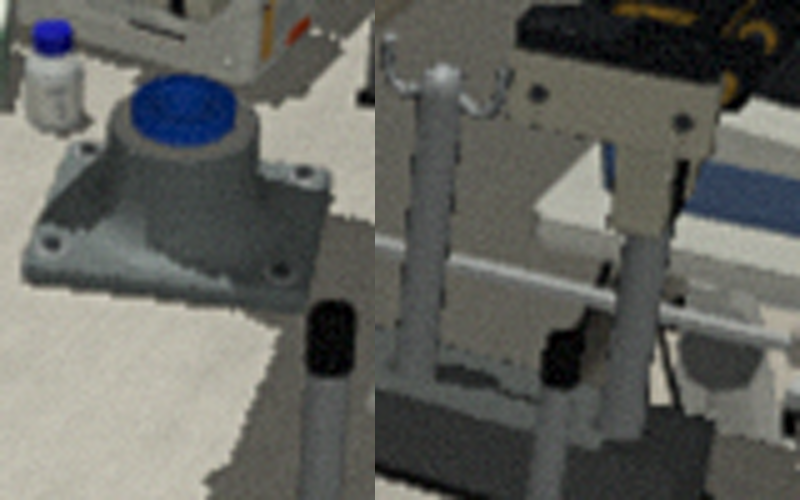

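The sleeve sits flush and centred, at (183,108) in the left crop, and the cap is gripped, with the post at (640,330) in the right crop. Now I lift it and carry it over the foot.

Run:
```python
from h import *
FT=FT+[0.3,0]
bot.line_to([*PO,160],velocity=80); st("lift")
bot.line_to([*PO,212],velocity=120)
bot.line_to([*FT,212],velocity=130,ori=down(np.pi/2)); bot.line_to([*FT,185],velocity=80); bot.pause(.3); st("over")
s=bot.camera("side")[...,::-1]
cv2.imwrite("pics/p2.png",cv2.resize(s[150:300,275:385],None,fx=4,fy=4,interpolation=cv2.INTER_CUBIC))
```

```text
lift 31.09 [ 394.24 -231.63  159.61] F [-0.62  1.   -1.65] w 20.93 ff 40.0
over 34.35 [553.33 -69.56 185.42] F [-0.28  0.31 -1.62] w 21.48 ff 40.0
```

View pics/p2.png

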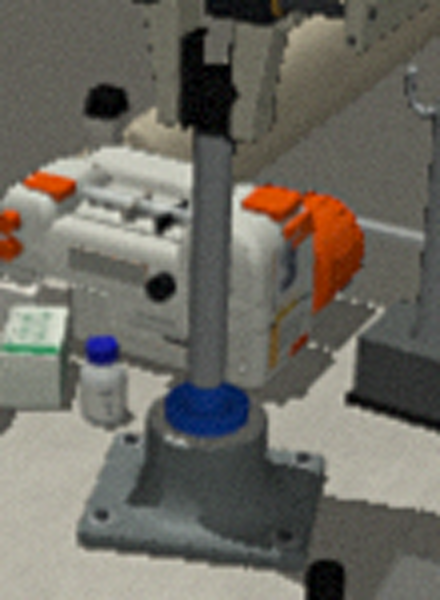

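The post hangs vertical, its axis (column 207) over the sleeve's centre (207,402), with a gap of about 10 mm as expected. I'm lowering it gently under force guard.

Run:
```python
from h import *
FT=FT+[0.3,0]
ok=press(FT,[178,172,166,160,153,146,139,132,126],40,8,10)
if ok: press(FT,[124,123,122,121,120,119],20,8,12)
```

```text
34.73 [552.77 -69.64 177.52] [-0.04  0.25 -1.64] 20.95
35.02 [552.87 -69.64 171.62] [ 0.31 -0.15 -1.92] 21.17
35.33 [552.89 -69.61 165.65] [-0.34  0.41 -2.21] 21.08
35.62 [552.92 -69.64 159.66] [ 0.47  0.82 -1.8 ] 21.28
35.95 [552.97 -69.65 152.66] [-0.64  1.47 -2.34] 21.2
36.27 [552.98 -69.65 145.68] [ 0.87  0.41 -1.24] 21.09
36.6 [552.99 -69.63 138.67] [ 0.59 -0.14 -2.36] 21.28
36.92 [552.99 -69.65 131.66] [-0.23 -0.43 -1.69] 21.65
37.23 [552.95 -69.63 125.65] [-0.55 -0.09 -1.9 ] 21.45
37.48 [553.09 -69.61 123.92] [ 0.27  0.32 -1.37] 20.95
37.73 [553.1  -69.61 122.96] [ 0.18  0.56 -2.35] 21.16
37.98 [553.04 -69.63 121.94] [ 1.27 -0.31 -1.89] 21.13
38.23 [553.23 -69.6  121.07] [ 0.31  0.59 -0.55] 21.32
38.48 [553.71 -69.74 121.02] [-1.49  0.7   5.16] 20.84
38.73 [554.16 -69.85 120.97] [-2.03 -0.13 10.77] 20.9
STOP
```

Contact came at z = 121.0, exactly where the bore floor should be. I'll take the load off, release, withdraw and check.

Run:
```python
from h import *
FT=FT+[0.3,0]
bot.line_to([*FT,120.9],velocity=20); st("unload")
bot.move_gripper(60); st("open")
bot.line_to([*FT,215],velocity=120); st("up")
b=bot.camera("side")[...,::-1]; t=bot.camera("top")[...,::-1]
c=lambda im,x,y,w,h,k: cv2.resize(im[y:y+h,x:x+w],None,fx=k,fy=k,interpolation=cv2.INTER_CUBIC)
cv2.imwrite("pics/f.png",np.hstack([c(b,285,150,80,150,4),c(t,285,180,100,150,4)]))
```

```text
unload 38.98 [553.26 -69.58 121.04] F [0.19 0.77 1.55] w 21.19 ff 40.0
open 39.82 [553.11 -69.6  120.92] F [0.62 0.48 0.48] w 59.49 ff 0.0
up 40.75 [552.58 -69.56 214.17] F [-0.79  0.67 -1.12] w 60.05 ff 0.0
```

View pics/f.png

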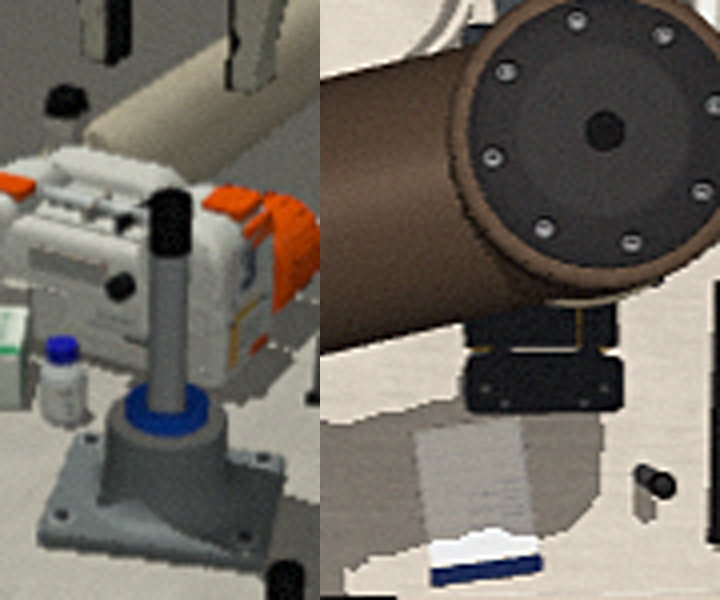

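The post stands upright in the seated sleeve: cap at (171,220), sleeve at (167,410). The gripper is clear above it, so I'm handing in.

```bash
python3 -c "
from plant import bot
print(bot.close_job())"
```

```text
the job is handed in; nothing more can be done
None
```

The new sleeve is pressed home and released, the post stands on the bore floor inside it, and the job was handed in at about 41 s; the call returned no verdict.

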